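# Latch the game case

### The arm

A 7-joint arm with a two-finger parallel gripper is mounted at the origin on the work surface. World frame = base frame: x ahead of the robot, y to its left, z up, the work surface at z = 0. Lengths are in m, angles in rad, forces in N, time in s.
With the tool pointing down it reaches from about 0.4 to 0.875 m from the base axis. Payload 19.3 kg.
Tool frame: the origin (TCP) lies at the very end of the fingers, on their centre line; the grasp point (between the pads) lies 19 mm behind it; z points along the fingers, y is the line along which they close (so a half turn about z gives the same grasp; the last joint's range is limited). The gripper opens to 85 mm and grips with 20 to 120 N. Pads are 22 mm wide; open, the fingers measure 114 mm over their backs; the gripper's body (76 mm by 85 mm) begins 54 mm behind the grasp point. The pads swing forward as they close: fully open they stand 13 mm farther back than shut.
Start: joints at [-1.331, 0.521, -0.036, 1.599, 0.021, 1.021, -0.113], TCP at [0.191, 0.595, 0.231] pointing down, gripper open.
Joint ranges: [-2.91, 2.91], [-0.3, 2.13], [-1.5, 1.42], [0.17, 2.43], [-1.26, 4.41], [0.16, 1.93], [-2.52, 2.52]. Speed limits (rad/s): [1.89, 1.89, 2.39, 2.39, 3.01, 3.01, 3.01].

### API

Orientations are given as [roll, pitch, yaw] about the fixed x, y, z axes, in that order (R = Rz(yaw) Ry(pitch) Rx(roll)).
In Python, from workcell import bot gives the robot as it stands.
- The arm moves only by the shell command python3 -m crank 'ROWS' [FORCE]. ROWS is a JSON object of lists of equal length, an entry for each row: "travel": the shift along the world's x, y, z in cm, a list of three; "turn": the turn, a rotation vector about the world's x, y, z in degrees, a list of three; "gripper": the closure, from 0 (fully open) to 1 (shut). A call has exactly 5 rows; each row is the pose to reach, as a shift and turn from the pose commanded when the call began; what a row does not reach only later rows make up. A row lasts 1/10 s, in which the tool goes at most 50 mm and 8.59 degrees, less where a joint would pass 70% of its speed; a pose out of reach is approached as far as the arm can. A call with a gripper value outside its range is refused whole. The fingers move at their own pace and stop on an object; FORCE is the grip in N (left out, the last holds). Time passes only in rows, so rows that repeat a pose let the fingers close, or fill a call up. It gives the time, the measured TCP pose, the force, the opening and the grip force at its end, in the units of the state.
- bot.observe(): the state, without advancing time (a new reading comes with each control period).
- bot.grab_frame(name): name is "side" or "top" or "wrist"; returns a dict with "pixels" (384x512x3 uint8, red, green, blue), "fx", "fy", "cx", "cy" (pixels), "dist" ([k1, k2, p1, p2, k3] as OpenCV has them; the pictures are not rectified), "extrinsics" (4x4, takes a point from world to camera coordinates). Camera axes: x right, y down, z forward; pixel columns grow to the right and rows downward; lengths in m; the calibration is good to about 2 mm. A picture is of the moment at which its call begins. There is no depth.
- bot.job_done(): hands the job in; it is judged then, once.
The state is a dict: "clock": time; "qpos": joint angles; "qd": joint speeds; "joint_efforts": joint torques, N m; "position": TCP position; "tool_rot": TCP orientation; "force": force on the tool from outside, world axes, zero at the start; "moment": the same for the moment, N m; "grip_width": finger opening in m; "finger_force": force on a finger pad.
Only numpy, scipy, OpenCV 4.12 (cv2) and the standard library are available. Lean on these libraries where they do the work, as an engineer would, in place of code of your own. Each camera call takes 0.05 s, during which the arm holds its last target. There are 200 camera calls.

### The job

Latch the sprung-open game case: swing the wire bail out over the brass keeper, lower its bar behind the keeper and draw it back under the lip until you feel it bear on the keeper with a light pull of about 6 N, without dragging the far half along by the bail; then let go and press the red lever over past centre until it lies flat and the two halves are drawn together. Force neither the bail nor the lever, and leave the chess pieces and the cup standing where they are.

Things in the scene. Friction and masses are not known exactly. Their poses are not given: they have to be found in the camera images.
- case: Near half of a dark green chess-game case fixed on the table, on edge; both halves together 153 (x) x 220 (y) x 170 (z) mm, chequered on front and back. Origin on the table under the middle of the seam; x crosses the seam from the near half (lever) to the far half (keeper), y along the seam, z up. Flat top at z 170 mm, with a toggle latch in its middle whose hinges all run along y.
- far_half: Far half of the case, x 5 to 67 mm, hinged along y at the case's origin; its frame equals the case's when drawn shut. Springs hold it ajar, its top 10 mm out (+x); drawing it in takes about 4 N per mm at the keeper. On its top stands the keeper, a brass hook: stem 6 mm thick, 14 mm wide (y), 14 mm tall, and a 4 mm thick lip that overhangs 5 mm to +x over a 10 mm high notch.
- shell (a joint): Angle of the far half about its bottom hinge, rad: 0.056 sprung ajar (10 mm gap at the top), between -0.03 and 0.035 (according to how the keeper is set) when the latch is closed.
- keeper_mid (a point): Middle of the keeper's setting range, at x 38, y 0, z 177 mm of far_half. A bar seated against the stem under the lip has its centre here, but the keeper is screwed up to 4 mm nearer or farther along x than this; that offset is not reported and must be felt (or seen).
- lever (a joint): Toggle lever angle, rad: 0 = flat on its stop, red handle pointing to -x; 1.57 = handle upright; grows as the handle swings up and over towards +x. Stays where it is left (friction 0.03 N m). With the bail hooked, dead centre is near 0.4 and below that it snaps down by itself; pressing takes at most about 13 N at 45 mm from the pivot.
- lever_pivot (a point): Lever pivot, x -22, y 0, z 184 mm of the case (14 mm above its top).
- lever_tip (a point): Free end of the red handle, 55 mm from the pivot, middle of the thickness. The handle is a flat bar 26 mm wide (y), 6 mm thick, from 10 to 55 mm from the pivot.
- handle: The red lever handle; origin at the lever pivot, axes those of the case when the lever angle is 0 (handle along -x).
- bail: Steel wire bail, 47 mm wide (y), ending in a cross bar with a yellow grip roller above it. Origin at its hinge, carried by the lever 16 mm from the pivot: at x -15.2, z -4.9 mm in the handle's frame. In the bail's frame the bar is at x 75.2, z -2.1 mm, the roller at x 75.2, z 21.9 mm. Hinge friction 0.02 N m: it stays where left, and is carried up with the turning lever unless held under the lip.
- bail_bar (a point): Middle of the bail's cross bar (5 mm thick, 42 mm long along y), the part that goes under the keeper's lip. Lever and bail form a two-link chain from the pivot (16 mm, then 75 mm): moving the bar also turns the lever.
- bail_grip (a point): Centre of the yellow grip roller, a flat-ended roller along y, 13 mm in diameter, 26 mm long, 24 mm from the bar on its upper side. It spins freely on the bail: pinch it end to end (fingers closing along y) and the bail can swing while it is held.
- king: Pale wooden chess king, 98 mm tall, base 38 mm across, standing loose on the table beside the case; origin under its base.
- rook: Dark wooden rook, 60 mm tall, base 36 mm across, loose on the table beside the case; origin under its base.
- cup: White mug, 70 mm tall, 76 mm across, loose on the table beside the case; origin under its base.

How it is judged:
On the way, in this order (a step that is already met when the one before it is completed fails the run):
1. with the fingers still on the bail, its bar is down behind the keeper, below the lip, and bears on the keeper with over 2.5 N, the lever still up (z of bail_bar in the frame of far_half between 0.169 and 0.18 m and x of bail_bar in the frame of far_half between 0.031 and 0.0445 m and contact force between bail and far_half above 2.5 N and contact force between the fingers and bail above 1 N and value of joint lever above 0.8 rad), for 0.2 s.
2. the lever is pressed past centre and the far half is drawn in (value of joint lever below 0.15 rad and value of joint shell below 0.042 rad), for 0.2 s.
At the end, for the whole second after the job is handed in: The lever lies flat (within 0.12 rad of its stop) and at rest, the bail's bar sits under the keeper's lip (no higher than 180 mm and 31 to 45 mm out in the far half's frame), and the far half is held drawn in (angle below 0.042 rad), with the robot clear (value of joint lever below 0.12 rad and value of joint shell below 0.042 rad and velocity of joint lever below 0.1 rad/s and z of bail_bar in the frame of far_half between 0.169 and 0.18 m and x of bail_bar in the frame of far_half between 0.031 and 0.045 m); the robot touches nothing.
It fails at once if the robot presses on the lever handle with more than 25 N (contact force between the fingers and handle above 25 N).
It fails at once if the bail is forced against the keeper or the far half with more than 25 N while the fingers hold or push the bail (contact force between bail and far_half above 25 N and contact force between the fingers and bail above 1 N).
It fails at once if the far half is dragged in by pulling the bail (more than about 3 mm at the top) while the fingers hold it (value of joint shell below 0.039 rad and contact force between the fingers and bail above 1 N).
It fails at once if the fingers push on the far half or the keeper with more than 20 N (contact force between the fingers and far_half above 20 N).
It fails at once if the king, rook or cup is pushed more than 15 mm or tipped (distance of any of king, rook, cup from where it was at the start of the episode above 0.015 m or angle between any of king, rook, cup's own z axis and vertical above 0.3 rad).
It also fails if it takes over 72 s, if anything falls off the work surface, if the arm or the gripper's body presses on something with over 40 N, if the wrist force passes 120 N, or if a joint passes its speed limit or range.

## Working session

There is one attempt and no reset: what is moved stays moved. The work goes in short steps, Python scripts to look and compute and a shell command to move; the robot and the scene stay as the last step left them, time stands still between calls to the robot, and variables do not carry over. Pictures are saved under pics/ and viewed, at most 10 in all, crops included, and the job is handed in when it is done.

```bash
mkdir -p pics; ls
cat > h.py <<'E'
import numpy as np, cv2
from workcell import bot
def grab(n,fn):
    f=bot.grab_frame(n); cv2.imwrite('pics/'+fn+'.png',f['pixels'][:,:,::-1]); 
    import pickle; pickle.dump(f,open(fn+'.pkl','wb')); return f
def load(fn):
    import pickle; return pickle.load(open(fn+'.pkl','rb'))
def K(f): return np.array([[f['fx'],0,f['cx']],[0,f['fy'],f['cy']],[0,0,1.]])
def proj(f,P):
    E=f['extrinsics']; return cv2.projectPoints(np.array(P,float).reshape(-1,3),cv2.Rodrigues(E[:3,:3])[0],E[:3,3],K(f),np.array(f['dist'],float))[0].reshape(-1,2)
def ray(f,uv):
    E=f['extrinsics'];n=cv2.undistortPoints(np.array(uv,float).reshape(-1,1,2),K(f),np.array(f['dist'],float)).reshape(-1,2)
    R=E[:3,:3]; d=np.c_[n,np.ones(len(n))]@R; return -R.T@E[:3,3],d
def onz(f,uv,z):
    c,d=ray(f,uv); return c+d*((z-c[2])/d[:,2])[:,None]
E
python3 - <<'E'
from h import *
a=grab('side','s0');b=grab('top','t0')
im=np.vstack([a['pixels'],b['pixels']])[:,:,::-1]
for n,f in(('s',a),('t',b)): print(n,np.round(f['extrinsics'],3).tolist(),f['fx'],f['cx'],f['cy'],f['dist'])
print(bot.observe())
cv2.imwrite('pics/both.png',cv2.resize(im,None,fx=.78,fy=.78,interpolation=cv2.INTER_AREA))
E
```

```text
pics
s [[-0.86, 0.509, -0.017, 0.473], [0.361, 0.585, -0.726, -0.136], [-0.359, -0.631, -0.688, 1.105], [0.0, 0.0, 0.0, 1.0]] 371.06504356760263 248.0695619049048 192.40588637360509 [0.01396947 0.         0.         0.         0.        ]
t [[-0.022, -1.0, 0.004, 0.043], [-0.99, 0.021, -0.137, 0.58], [0.137, -0.007, -0.991, 0.792], [0.0, 0.0, 0.0, 1.0]] 370.77167017788526 255.1521440511187 194.41480100447296 [-0.00274173  0.          0.          0.          0.        ]
{'clock': 0.1, 'qpos': array([-1.33119635,  0.52193248, -0.03634108,  1.59993476,  0.02121556,
        1.02107485, -0.11276119]), 'qd': array([ 0.00075123, -0.00150272,  0.00068582, -0.00081212, -0.00049816,
        0.00102096,  0.00027609]), 'joint_efforts': array([ 3.91850786e-03, -9.28479338e+01,  1.98406197e+00, -3.70536911e+01,
        1.81179465e-02,  5.22175280e-03, -2.84884112e-05]), 'position': array([0.19048295, 0.59496632, 0.23080261]), 'tool_rot': array([-3.14063142e+00,  7.23611713e-05,  2.83184022e+00]), 'force': array([ 0.23112287, -0.57006842, -0.16965515]), 'moment': array([-0.04222183, -0.03396873,  0.01299585]), 'finger_force': 0.0, 'grip_width': 0.08516764519175107}
```

View pics/both.png

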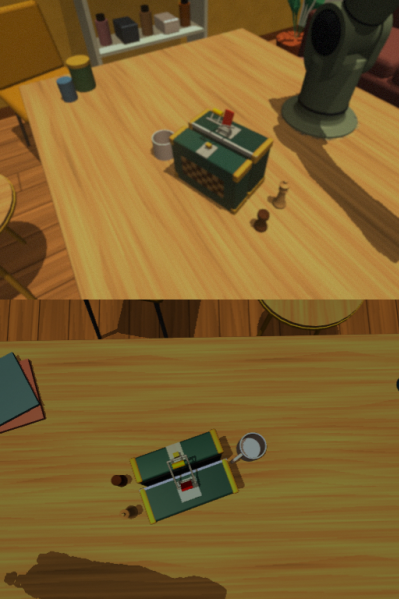

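Run:
```python
from h import *
def crop(fn,x,y,w,h,s,o):
    im=load(fn)['pixels'][y:y+h,x:x+w,::-1]
    im=cv2.convertScaleAbs(cv2.resize(im,None,fx=s,fy=s,interpolation=cv2.INTER_CUBIC),alpha=1.3)
    for i in range(0,w,10): cv2.line(im,(i*s,0),(i*s,6 if (x+i)%50 else 20),(255,255,255),1); (x+i)%20==0 and cv2.putText(im,str(x+i),(i*s,30),0,.4,(255,255,255),1)
    for i in range(0,h,10): cv2.line(im,(0,i*s),(6,i*s),(255,255,255),1); (y+i)%20==0 and cv2.putText(im,str(y+i),(8,i*s+4),0,.4,(255,255,255),1)
    cv2.imwrite('pics/'+o+'.png',im)
crop('t0',160,160,160,130,5,'t0c'); crop('s0',210,130,145,145,4,'s0c')
```

```text
(no output)
```

View pics/t0c.png

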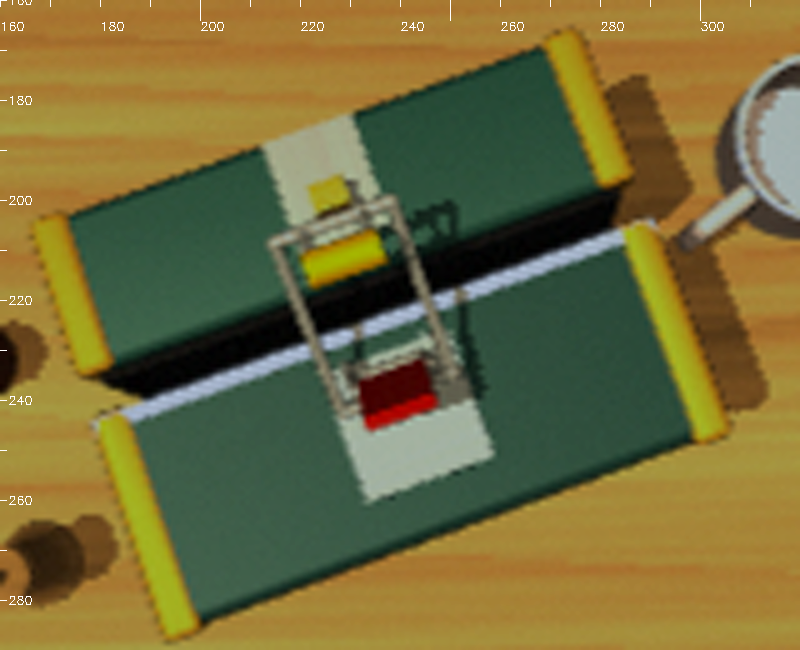

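View pics/s0c.png

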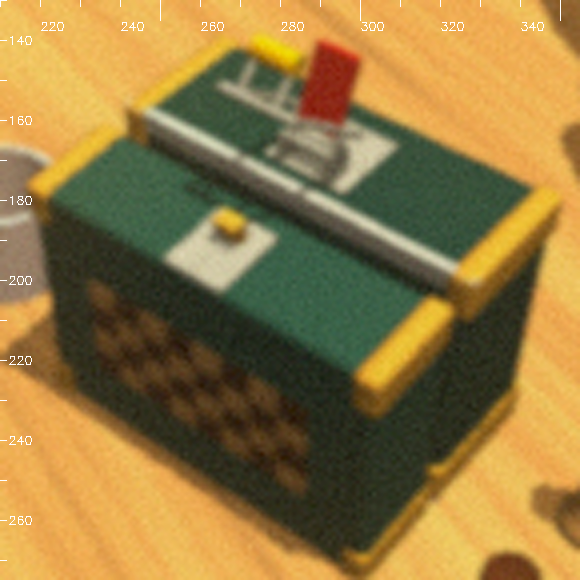

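```bash
cat > model.py <<'E'
from h import *
from scipy.optimize import least_squares
def Ry(t): c,s=np.cos(t),np.sin(t); return np.array([[c,0,s],[0,1,0],[-s,0,c]])
def W(p,X):
    c,s=np.cos(p[2]),np.sin(p[2]); X=np.atleast_2d(X).astype(float)
    return X@np.array([[c,-s,0],[s,c,0],[0,0,1]]).T+[p[0],p[1],0]
def toC(p,X): 
    c,s=np.cos(p[2]),np.sin(p[2]); return (np.atleast_2d(X)-[p[0],p[1],0])@np.array([[c,-s,0],[s,c,0],[0,0,1]])
PIV=np.array([-.022,0,.184])
def hinge(t): return PIV+Ry(t)@[-.0152,0,-.0049]
def bail(t,ph,v): return hinge(t)+Ry(ph)@np.array(v)
E
cat > fit.py <<'E'
from model import *
t=load('t0');s=load('s0')
far=lambda X:(Ry(.056)@np.array(X,float).T).T
N=[[-.005,.11,.17],[-.005,-.11,.17],[-.086,-.11,.17],[-.086,.11,.17]]
F=[[.067,.11,.17],[.067,-.11,.17],[.005,-.11,.17],[.005,.11,.17]]
tN=[[180,243.5],[291,205],[305.6,247.5],[199.5,285.5]]
tF=[[167,203.6],[276,165.6],[286.4,197],[177,235]]
sN=[[325,199],[245,158],[268.7,140],[350,177.5]]
sF=[[301,226],[218.7,177],[241,162],[322.5,206]]
def res(p):
    r=np.r_[proj(t,W(p,N))-tN,proj(t,W(p,far(F)))-tF,proj(s,W(p,N))-sN,proj(s,W(p,far(F)))-sF]
    return r.ravel()
o=least_squares(res,[.6,0,0.3],loss='soft_l1');p=o.x
print(p,np.degrees(p[2]));print(np.round(res(p).reshape(-1,2),1).tolist())
np.save('p.npy',p)
# latch
def res2(q):
    th,ph,k=q
    tip=PIV+Ry(th)@[-.055,0,0]
    m=[tip+[0,.013,0],tip-[0,.013,0]]
    r=[proj(s,W(p,m))-[[299.5,143.5],[289,141]],
       proj(s,W(p,[bail(th,ph,[.0752,0,.0219])]))-[[279.2,143]],
       proj(t,W(p,[bail(th,ph,[.0752,0,.0219])]))-[[228.8,211.6]],
       proj(t,W(p,[bail(th,ph,[.0752,0,-.0021])]))-[[226.7,204.2]]]
    # keeper top centre
    kt=far([[.038-.0055+k+.0025-.003,0,.184]])   # lip+stem mid
    r+=[proj(t,W(p,kt))-[[226,198.6]],proj(s,W(p,kt))-[[267.9,183.6]]]
    return np.vstack(r).ravel()
o=least_squares(res2,[1.7,-.3,0.],x_scale=[.1,.1,.001]);q=o.x
print(q);print(np.round(res2(q).reshape(-1,2),1).tolist())
print('bar',bail(q[0],q[1],[.0752,0,-.0021]),'grip case',bail(q[0],q[1],[.0752,0,.0219]),W(p,bail(q[0],q[1],[.0752,0,.0219])))
E
python3 fit.py
python3 - <<'E'
from model import *
for n in('s0','t0'): E=load(n)['extrinsics'];print(-E[:3,:3].T@E[:3,3])
E
```

```text
[0.51078932 0.07100812 0.30830371] 17.66450134648535
[[-1.1, 0.6], [-0.4, 0.9], [-0.3, -0.5], [-7.4, 1.0], [-0.5, -0.5], [0.2, 0.6], [0.7, -0.8], [-1.1, -0.9], [2.9, 0.4], [-2.3, -4.3], [-2.5, -2.7], [-0.1, 0.6], [1.7, -1.0], [-2.2, -3.7], [-4.4, -4.0], [-0.4, -0.9]]
[ 1.27552189 -0.69140711  0.00285448]
[[-0.1, 0.1], [-0.2, -2.4], [-0.6, -0.8], [0.1, -0.2], [0.1, -0.4], [0.3, 0.3], [-1.1, -0.6]]
bar [0.02815812 0.         0.24344769] grip case [0.01285519 0.         0.26193608] [[0.52303839 0.07490894 0.26193608]]
[0.85367673 0.53577901 0.66983065]
[0.46691074 0.03601126 0.86390356]
```

```bash
sed -i 's/\[199.5,285.5\]/[193,286.5]/' fit.py
cat >> fit.py <<'E'
np.save('q.npy',q)
E
cat >> model.py <<'E'
FA=.056
def f2c(x,z,a=FA): return Ry(a)@np.array([x,0,z])
def ik(b,guess=(2.,.3)):
    o=least_squares(lambda v:(bail(v[0],v[1],[.0752,0,-.0021])-b)[[0,2]]*1e3,guess); return o.x,o.cost
def grip(v): return bail(v[0],v[1],[.0752,0,.0219])
E
python3 fit.py
python3 - <<'E'
from model import *
p=np.load('p.npy');q=np.load('q.npy');v=q[:2]
print('now',v,W(p,grip(v)))
for x,z in((.045,.215),(.052,.205),(.052,.19),(.05,.177),(.046,.177),(.042,.177),(.038,.177),(.034,.177)):
    b=f2c(x,z);v,c=ik(b,v if c_ok else (2.,.3)) if (c_ok:=True) else 0
    print(x,z,np.round(v,2),round(c,4),'gripcase',np.round(grip(v)*1e3,1),'W',np.round(W(p,grip(v))[0]*1e3,1))
E
```

```text
[0.51058336 0.07109627 0.30830218] 17.66441383004948
[[-1.1, 0.8], [-0.4, 1.0], [-0.3, -0.4], [-0.9, 0.1], [-0.5, -0.4], [0.1, 0.7], [0.7, -0.7], [-1.2, -0.7], [3.0, 0.4], [-2.2, -4.4], [-2.4, -2.7], [0.1, 0.6], [1.8, -1.0], [-2.1, -3.7], [-4.3, -4.0], [-0.2, -0.9]]
[ 1.28327746 -0.69003673  0.00304406]
[[-0.1, 0.1], [-0.2, -2.4], [-0.5, -0.8], [0.1, -0.2], [0.0, -0.4], [0.2, 0.3], [-1.1, -0.5]]
bar [0.02832355 0.         0.24343669] grip case [0.01304598 0.         0.26194604] [[0.52301422 0.07505496 0.26194604]]
now [ 1.28327746 -0.69003673] [[0.52301422 0.07505496 0.26194604]]
0.045 0.215 [ 2.19 -0.2 ] 0.0 gripcase [ 52.2   0.  235.7] W [560.3  86.9 235.7]
0.052 0.205 [ 2.59 -0.1 ] 0.0 gripcase [ 60.9   0.  225.6] W [568.6  89.6 225.6]
0.052 0.19 [2.56 0.1 ] 0.0 gripcase [ 65.    0.  210.7] W [572.5  90.8 210.7]
0.05 0.177 [2.56 0.28] 0.0 gripcase [ 66.4   0.  197. ] W [573.8  91.2 197. ]
0.046 0.177 [2.31 0.3 ] 0.0 gripcase [ 63.    0.  197.1] W [570.6  90.2 197.1]
0.042 0.177 [2.07 0.32] 0.0 gripcase [ 59.3   0.  197.2] W [567.1  89.1 197.2]
0.038 0.177 [1.82 0.32] 0.0 gripcase [ 55.3   0.  197.4] W [563.3  87.9 197.4]
0.034 0.177 [1.54 0.3 ] 0.0 gripcase [ 50.9   0.  197.7] W [559.1  86.6 197.7]
```

```bash
python3 -m crank '{"travel":[[0,0,4],[3,-3,8],[6,-7,11],[9,-11,11],[12,-15,11]],"turn":[[0,0,7],[0,0,14],[0,0,21],[0,0,28],[0,0,35.5]],"gripper":[0,0,0,0,0]}' 20
```

```text
clock: 0.6
position: [0.3028, 0.4555, 0.3418]
tool_rot: [3.141, 0.001, -2.827]
force: [1.4, 0.7, 0.3]
grip_width: 0.0855
finger_force: 0.0
```

```bash
python3 -m crank '{"travel":[[2.5,-4.3,0],[5,-8.6,0],[7.5,-12.9,0],[10,-17.2,0],[12.5,-21.5,0]],"turn":[[0,0,0],[0,0,0],[0,0,0],[0,0,0],[0,0,0]],"gripper":[0,0,0,0,0]}' && python3 -m crank '{"travel":[[2.2,-4,0],[4.4,-8,0],[6.6,-12,0],[8.8,-15.5,0],[8.8,-15.5,0]],"turn":[[0,0,0],[0,0,0],[0,0,0],[0,0,0],[0,0,0]],"gripper":[0,0,0,0,0]}'
python3 - <<'E'
from model import *
f=grab('wrist','w1');print(bot.observe()['position'])
p=np.load('p.npy');q=np.load('q.npy');v=q[:2]
g=grip(v);im=cv2.resize(f['pixels'][:,:,::-1],(768,576),interpolation=cv2.INTER_CUBIC)
for P in [g+[0,.013,0],g-[0,.013,0],bail(*v,[.0752,.021,-.0021]),bail(*v,[.0752,-.021,-.0021]),[-.005,.11,.17],[-.005,-.11,.17],f2c(.067,.17),f2c(.0405,.184),f2c(.0295,.184)]:
    u=proj(f,W(p,P))[0];print(np.round(u*1.5));cv2.circle(im,tuple(int(a) for a in u*1.5),3,(255,0,255),-1)
cv2.imwrite('pics/w1.png',im)
E
```

```text
clock: 1.1
position: [0.4275, 0.2397, 0.3409]
tool_rot: [3.142, 0.0, -2.832]
force: [0.5, 1.0, -1.0]
grip_width: 0.0853
finger_force: 0.0
clock: 1.6
position: [0.5167, 0.0816, 0.3406]
tool_rot: [-3.14, -0.0, -2.839]
force: [-0.8, 0.3, -0.5]
grip_width: 0.0854
finger_force: 0.0
[0.51560959 0.08431371 0.34045073]
[382. 320.]
[333. 320.]
[395. 333.]
[322. 333.]
[515. 248.]
[207. 249.]
[362. 350.]
[361. 327.]
[361. 313.]
```

View pics/w1.png

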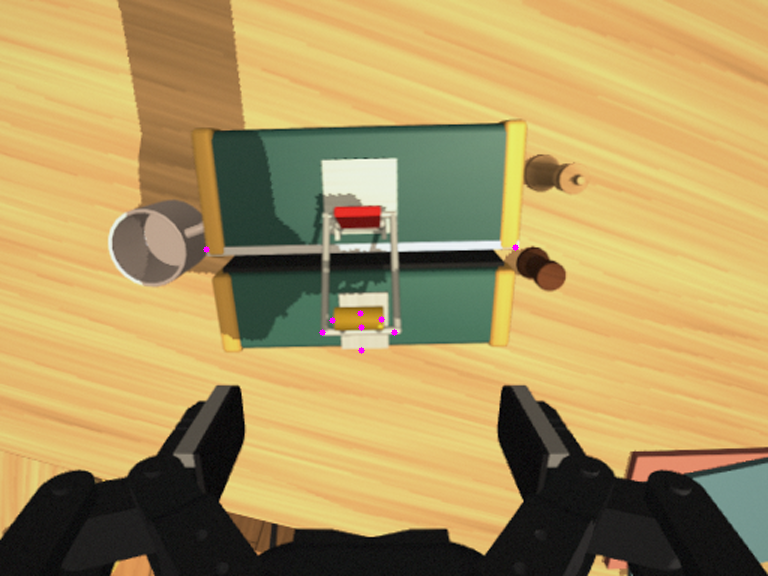

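```bash
python3 -m crank '{"travel":[[0,0,0],[0,0,-3],[0,0,-6],[0,0,-8.5],[0,0,-8.5]],"turn":[[0,0,0],[0,0,0],[0,0,0],[0,0,0],[0,0,0]],"gripper":[0,0,0,0,0]}' 20; python3 -m crank '{"travel":[[0,0,0],[0,0,0],[0,0,0],[0,0,0],[0,0,0]],"turn":[[0,0,0],[0,0,0],[0,0,0],[0,0,0],[0,0,0]],"gripper":[0.4,0.4,0.4,0.4,0.4]}'
python3 - <<'E'
from model import *
print(bot.observe()); f=grab('side','s1');g=grab('wrist','w2')
a=cv2.resize(f['pixels'][100:220,220:380,::-1],(800,600),interpolation=cv2.INTER_CUBIC)
cv2.imwrite('pics/s1c.png',a)
E
```

```text
clock: 2.15
position: [0.5131, 0.0877, 0.2534]
tool_rot: [3.141, -0.005, -2.83]
force: [0.0, -0.5, 2.1]
grip_width: 0.0854
finger_force: 0.0
clock: 2.65
position: [0.5151, 0.0868, 0.2563]
tool_rot: [-3.142, 0.001, -2.832]
force: [-0.1, 0.3, -1.0]
grip_width: 0.0512
finger_force: 0.0
{'clock': 2.65, 'qpos': array([-0.37611194,  0.3310202 ,  0.12280475,  1.84564266, -0.04840741,
        0.96710434,  1.64794778]), 'qd': array([-0.00035075,  0.00247   , -0.00061694,  0.00205011,  0.00186707,
       -0.001337  ,  0.00034844]), 'joint_efforts': array([-5.55183704e-02, -7.12047243e+01,  3.45705919e+00, -3.58505559e+01,
        2.17889895e-02,  1.05980469e-02, -2.79208092e-03]), 'position': array([0.51507471, 0.08677264, 0.25630033]), 'tool_rot': array([-3.14158174e+00,  6.89716748e-04, -2.83199591e+00]), 'force': array([-0.08698876,  0.31855894, -0.96516649]), 'moment': array([-0.00364431, -0.00362117,  0.05383194]), 'finger_force': 0.0004617828381014988, 'grip_width': 0.05115876330014515}
```

View pics/s1c.png

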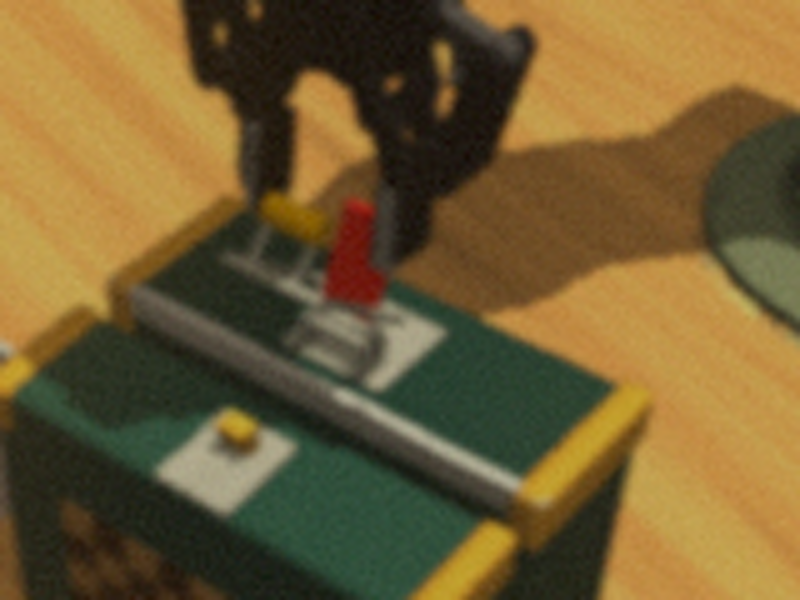

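```bash
python3 -m crank '{"travel":[[0.4,-0.6,0],[0.8,-1.2,0],[0.8,-1.2,-0.4],[0.8,-1.2,-0.8],[0.8,-1.2,-0.8]],"turn":[[0,0,0],[0,0,0],[0,0,0],[0,0,0],[0,0,0]],"gripper":[0.4,0.4,0.4,0.4,0.4]}'
python3 - <<'E'
from model import *
print(bot.observe()['position']); f=grab('side','s1');g=grab('wrist','w2')
a=cv2.resize(f['pixels'][120:190,230:330,::-1],(560,392),interpolation=cv2.INTER_CUBIC)
b=cv2.resize(g['pixels'][150:384,100:412,::-1],(0,0),fx=1.2,fy=1.2);b=cv2.copyMakeBorder(b,0,0,0,800-b.shape[1],0)[:,:] if b.shape[1]<800 else b
a=cv2.resize(a,(420,281)); im=np.hstack([a[:281],b[:281,:375]])
cv2.imwrite('pics/c2.png',im)
E
```

```text
clock: 3.25
position: [0.5225, 0.0747, 0.2471]
tool_rot: [3.141, -0.001, -2.832]
force: [-1.8, -0.4, -0.1]
grip_width: 0.0515
finger_force: 0.0
[0.52254963 0.07474995 0.24707689]
```

View pics/c2.png

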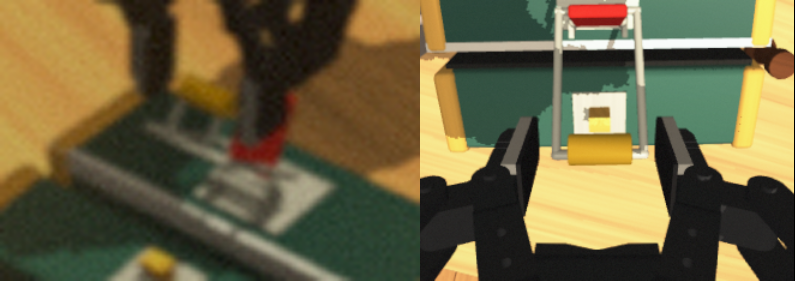

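```bash
python3 -m crank '{"travel":[[0,0,0],[0,0,0],[0,0,0],[0,0,0],[0,0,0]],"turn":[[0,0,0],[0,0,0],[0,0,0],[0,0,0],[0,0,0]],"gripper":[0.8,0.8,0.8,0.8,0.8]}' 25; python3 -m crank '{"travel":[[0,0,0],[0,0,0],[0,0,0],[0,0,0],[0,0,0]],"turn":[[0,0,0],[0,0,0],[0,0,0],[0,0,0],[0,0,0]],"gripper":[0.8,0.8,0.8,0.8,0.8]}' 25
python3 - <<'E'
from model import *
print(bot.observe()['position']); f=grab('side','s2');g=grab('wrist','w3');t=grab('top','t2')
E
```

```text
clock: 3.85
position: [0.523, 0.075, 0.248]
tool_rot: [3.141, 0.0, -2.832]
force: [-0.3, 4.4, 1.0]
grip_width: 0.0252
finger_force: 27.7
clock: 4.35
position: [0.523, 0.0749, 0.2479]
tool_rot: [3.141, 0.0, -2.832]
force: [-0.2, 5.2, 2.7]
grip_width: 0.0254
finger_force: 27.8
[0.52301587 0.07489629 0.24792508]
```

```bash
python3 -m crank '{"travel":[[1,0.4,-0.5],[2,0.75,-1.2],[2.9,1,-1.9],[3.7,1.3,-2.6],[3.7,1.3,-2.6]],"turn":[[0,0,0],[0,0,0],[0,0,0],[0,0,0],[0,0,0]],"gripper":[0.8,0.8,0.8,0.8,0.8]}' ; python3 -m crank '{"travel":[[0.4,0.1,-0.5],[0.85,0.25,-1.0],[0.85,0.25,-1.0],[0.85,0.25,-1.0],[0.85,0.25,-1.0]],"turn":[[0,0,0],[0,0,0],[0,0,0],[0,0,0],[0,0,0]],"gripper":[0.8,0.8,0.8,0.8,0.8]}'
python3 - <<'E'
from model import *
o=bot.observe();print(o['position'],o['force'],o['moment']); f=grab('side','s3');t=grab('top','t3')
a=cv2.resize(f['pixels'][120:220,220:360,::-1],(560,400),interpolation=cv2.INTER_CUBIC)
cv2.imwrite('pics/s3c.png',a)
E
```

```text
clock: 5.0
position: [0.5604, 0.0879, 0.2203]
tool_rot: [-3.141, -0.002, -2.832]
force: [-1.6, 2.3, -0.4]
grip_width: 0.0251
finger_force: 27.5
clock: 5.5
position: [0.5679, 0.0901, 0.2118]
tool_rot: [3.141, -0.001, -2.832]
force: [-6.0, 3.4, -1.7]
grip_width: 0.0249
finger_force: 27.4
[0.56789761 0.09010285 0.21178619] [-6.0070576   3.39882815 -1.67052854] [ 0.58270663  1.1556414  -0.06208712]
```

View pics/s3c.png

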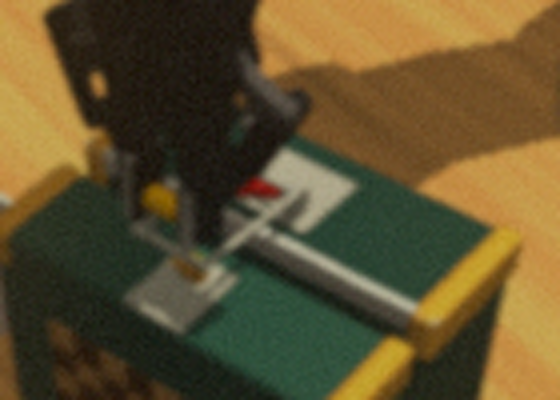

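```bash
python3 -m crank '{"travel":[[0.1,0,-0.5],[0.2,0,-1.0],[0.25,0,-1.5],[0.25,0,-1.5],[0.25,0,-1.5]],"turn":[[0,0,0],[0,0,0],[0,0,0],[0,0,0],[0,0,0]],"gripper":[0.8,0.8,0.8,0.8,0.8]}' ; python3 -m crank '{"travel":[[0.1,0,-0.4],[0.2,0.05,-0.8],[0.25,0.05,-1.2],[0.25,0.05,-1.2],[0.25,0.05,-1.2]],"turn":[[0,0,0],[0,0,0],[0,0,0],[0,0,0],[0,0,0]],"gripper":[0.8,0.8,0.8,0.8,0.8]}'
python3 - <<'E'
from model import *
o=bot.observe();print(o['position'],o['force'],o['moment']); f=grab('side','s4');t=grab('top','t4')
a=cv2.resize(f['pixels'][140:220,220:320,::-1],(500,400),interpolation=cv2.INTER_CUBIC)
b=cv2.resize(t['pixels'][180:260,200:260,::-1],(300,400),interpolation=cv2.INTER_CUBIC)
cv2.imwrite('pics/s4c.png',np.hstack([a,b]))
E
```

```text
clock: 6.1
position: [0.5717, 0.091, 0.1974]
tool_rot: [3.141, 0.002, -2.832]
force: [0.3, 7.3, 0.1]
grip_width: 0.0255
finger_force: 27.6
clock: 6.6
position: [0.5737, 0.0916, 0.1852]
tool_rot: [3.141, 0.001, -2.832]
force: [-2.4, 6.7, -0.5]
grip_width: 0.0249
finger_force: 27.6
[0.57369217 0.09157244 0.18518018] [-2.35783573  6.7448585  -0.48722373] [ 1.45676683  0.40356792 -0.21442812]
```

View pics/s4c.png

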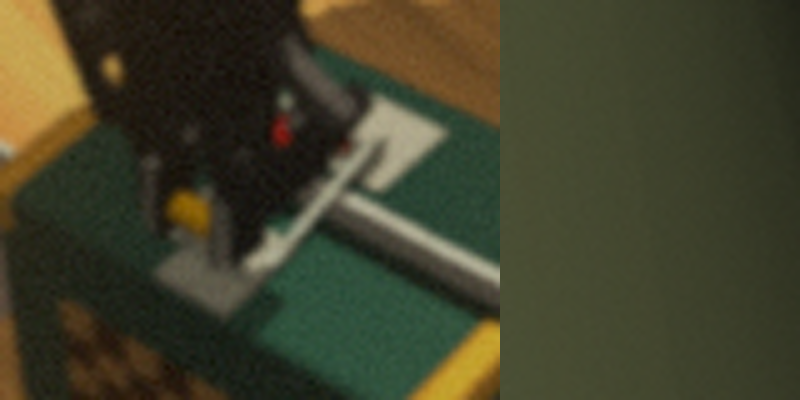

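```bash
python3 -m crank '{"travel":[[0,0.1,-0.1],[0,0.1,-0.2],[0,0.1,-0.3],[0,0.1,-0.3],[0,0.1,-0.3]],"turn":[[0,0,0],[0,0,0],[0,0,0],[0,0,0],[0,0,0]],"gripper":[0.8,0.8,0.8,0.8,0.8]}'; python3 -m crank '{"travel":[[0,0,-0.1],[0,0,-0.2],[0,0,-0.2],[0,0,-0.2],[0,0,-0.2]],"turn":[[0,0,0],[0,0,0],[0,0,0],[0,0,0],[0,0,0]],"gripper":[0.8,0.8,0.8,0.8,0.8]}'
```

```text
clock: 7.2
position: [0.5737, 0.092, 0.1821]
tool_rot: [3.141, 0.001, -2.832]
force: [-0.7, 5.3, -0.6]
grip_width: 0.0251
finger_force: 27.6
clock: 7.7
position: [0.5737, 0.092, 0.1801]
tool_rot: [3.141, 0.001, -2.832]
force: [-2.0, 5.3, -0.7]
grip_width: 0.0251
finger_force: 27.6
```

```bash
python3 -m crank '{"travel":[[0,0.1,-0.05],[0,0.1,-0.1],[0,0.1,-0.15],[0,0.1,-0.15],[0,0.1,-0.15]],"turn":[[0,0,0],[0,0,0],[0,0,0],[0,0,0],[0,0,0]],"gripper":[0.8,0.8,0.8,0.8,0.8]}'; python3 -m crank '{"travel":[[0,0,-0.05],[0,0,-0.1],[0,0,-0.1],[0,0,-0.1],[0,0,-0.1]],"turn":[[0,0,0],[0,0,0],[0,0,0],[0,0,0],[0,0,0]],"gripper":[0.8,0.8,0.8,0.8,0.8]}'
```

```text
clock: 8.2
position: [0.5739, 0.0926, 0.1789]
tool_rot: [-3.141, 0.001, -2.832]
force: [-2.6, 3.4, 6.9]
grip_width: 0.0252
finger_force: 28.2
clock: 8.7
position: [0.5744, 0.0928, 0.1785]
tool_rot: [-3.141, 0.003, -2.832]
force: [-2.9, 3.2, 14.2]
grip_width: 0.025
finger_force: 28.9
```

```bash
python3 -m crank '{"travel":[[0,0,0.2],[0,0,0.4],[-0.15,-0.05,0.4],[-0.3,-0.1,0.4],[-0.3,-0.1,0.4]],"turn":[[0,0,0],[0,0,0],[0,0,0],[0,0,0],[0,0,0]],"gripper":[0.8,0.8,0.8,0.8,0.8]}'; python3 -m crank '{"travel":[[-0.1,-0.03,0],[-0.2,-0.06,0],[-0.2,-0.06,0],[-0.2,-0.06,0],[-0.2,-0.06,0]],"turn":[[0,0,0],[0,0,0],[0,0,0],[0,0,0],[0,0,0]],"gripper":[0.8,0.8,0.8,0.8,0.8]}'
```

```text
clock: 9.2
position: [0.5707, 0.0917, 0.1815]
tool_rot: [-3.141, 0.001, -2.832]
force: [2.7, 3.0, 0.0]
grip_width: 0.0252
finger_force: 27.6
clock: 9.7
position: [0.5683, 0.091, 0.1813]
tool_rot: [-3.142, -0.0, -2.832]
force: [1.7, 1.7, -0.3]
grip_width: 0.025
finger_force: 27.6
```

```bash
python3 -m crank '{"travel":[[-0.05,-0.015,0],[-0.1,-0.03,0],[-0.15,-0.045,0],[-0.15,-0.045,0],[-0.15,-0.045,0]],"turn":[[0,0,0],[0,0,0],[0,0,0],[0,0,0],[0,0,0]],"gripper":[0.8,0.8,0.8,0.8,0.8]}'; python3 -m crank '{"travel":[[-0.05,-0.015,0],[-0.1,-0.03,0],[-0.1,-0.03,0],[-0.1,-0.03,0],[-0.1,-0.03,0]],"turn":[[0,0,0],[0,0,0],[0,0,0],[0,0,0],[0,0,0]],"gripper":[0.8,0.8,0.8,0.8,0.8]}'
```

```text
clock: 10.2
position: [0.5668, 0.0907, 0.1813]
tool_rot: [-3.142, -0.0, -2.832]
force: [1.8, 1.6, 0.0]
grip_width: 0.025
finger_force: 27.6
clock: 10.7
position: [0.5658, 0.0903, 0.1813]
tool_rot: [-3.142, -0.0, -2.832]
force: [2.2, 1.4, 0.4]
grip_width: 0.0252
finger_force: 27.6
```

```bash
python3 -m crank '{"travel":[[-0.05,-0.015,0],[-0.1,-0.03,0],[-0.1,-0.03,0],[-0.1,-0.03,0],[-0.1,-0.03,0]],"turn":[[0,0,0],[0,0,0],[0,0,0],[0,0,0],[0,0,0]],"gripper":[0.8,0.8,0.8,0.8,0.8]}'
```

```text
clock: 11.2
position: [0.5649, 0.0901, 0.1814]
tool_rot: [-3.142, -0.0, -2.832]
force: [2.6, 0.8, -0.5]
grip_width: 0.0251
finger_force: 27.6
```

```bash
python3 -m crank '{"travel":[[-0.05,-0.015,0],[-0.1,-0.03,0],[-0.1,-0.03,0],[-0.1,-0.03,0],[-0.1,-0.03,0]],"turn":[[0,0,0],[0,0,0],[0,0,0],[0,0,0],[0,0,0]],"gripper":[0.8,0.8,0.8,0.8,0.8]}'
```

```text
clock: 11.7
position: [0.564, 0.0898, 0.1814]
tool_rot: [-3.142, 0.0, -2.832]
force: [5.0, 1.4, 0.2]
grip_width: 0.025
finger_force: 27.6
```

```bash
python3 -m crank '{"travel":[[-0.05,-0.015,0],[-0.08,-0.025,0],[-0.08,-0.025,0],[-0.08,-0.025,0],[-0.08,-0.025,0]],"turn":[[0,0,0],[0,0,0],[0,0,0],[0,0,0],[0,0,0]],"gripper":[0.8,0.8,0.8,0.8,0.8]}'
python3 - <<'E'
from h import *
print(bot.observe()['force'],bot.observe()['position'])
E
```

```text
clock: 12.2
position: [0.5635, 0.0896, 0.1816]
tool_rot: [-3.142, 0.001, -2.832]
force: [6.0, 2.4, 0.9]
grip_width: 0.0249
finger_force: 27.7
[5.96882269 2.42228703 0.93290081] [0.56347916 0.08963542 0.18155042]
```

```bash
python3 -m crank '{"travel":[[-0.05,-0.015,0],[-0.05,-0.015,0],[-0.05,-0.015,0],[-0.05,-0.015,0],[-0.05,-0.015,0]],"turn":[[0,0,0],[0,0,0],[0,0,0],[0,0,0],[0,0,0]],"gripper":[0.8,0.8,0.8,0.8,0.8]}'
python3 - <<'E'
from model import *
o=bot.observe();print(o['force'],o['position'])
p=np.load('p.npy');print(toC(p,o['position']))
E
```

```text
clock: 12.7
position: [0.5632, 0.0895, 0.1816]
tool_rot: [-3.141, 0.001, -2.832]
force: [6.4, 1.9, 1.4]
grip_width: 0.0254
finger_force: 27.7
[6.43097387 1.91004837 1.43149782] [0.5631868  0.08953329 0.18163425]
[[0.05571775 0.00160566 0.18163425]]
```

```bash
python3 -m crank '{"travel":[[-0.05,-0.015,0],[-0.05,-0.015,0],[-0.05,-0.015,0],[-0.05,-0.015,0],[-0.05,-0.015,0]],"turn":[[0,0,0],[0,0,0],[0,0,0],[0,0,0],[0,0,0]],"gripper":[0.8,0.8,0.8,0.8,0.8]}'
```

```text
clock: 13.2
position: [0.5629, 0.0894, 0.1817]
tool_rot: [-3.141, 0.002, -2.832]
force: [8.2, 2.5, 1.1]
grip_width: 0.0251
finger_force: 27.7
```

```bash
python3 -m crank '{"travel":[[0,0,0],[0,0,0],[0,0,0],[0,0,0],[0,0,0]],"turn":[[0,0,0],[0,0,0],[0,0,0],[0,0,0],[0,0,0]],"gripper":[0.35,0.35,0.35,0.35,0.35]}'; python3 -m crank '{"travel":[[0,0,0.5],[0,0,3],[0,0,7],[0,0,11],[0,0,15]],"turn":[[0,0,0],[0,0,0],[0,0,0],[0,0,0],[0,0,0]],"gripper":[0.35,0.35,0.35,0.35,0.35]}';  python3 -m crank '{"travel":[[-2,0,0],[-5,0,0],[-10,0,0],[-10,0,0],[-10,0,0]],"turn":[[0,0,0],[0,0,0],[0,0,0],[0,0,0],[0,0,0]],"gripper":[1,1,1,1,1]}'
python3 - <<'E'
from model import *
p=np.load('p.npy')
o=bot.observe();print(o['position'],o['force']); f=grab('side','s5');t=grab('wrist','w5')
for k in(-.002,0,.002,.004):
  v,c=ik(f2c(.038+k,.176),(1.9,.3));tip=PIV+Ry(v[0])@[-.055,0,0]
  print(k,v,'tip',np.round(proj(f,W(p,[tip+[0,.013,0],tip-[0,.013,0],grip(v)])),1).tolist(),'w',np.round(proj(t,W(p,[tip,grip(v)])),1).tolist())
a=cv2.resize(f['pixels'][130:210,240:320,::-1],(400,400),interpolation=cv2.INTER_CUBIC)
b=cv2.resize(t['pixels'][:,:,::-1],(400,300),interpolation=cv2.INTER_AREA)
cv2.imwrite('pics/s5c.png',np.hstack([a,cv2.copyMakeBorder(b,0,100,0,0,0)]))
E
```

```text
clock: 13.7
position: [0.562, 0.0892, 0.1813]
tool_rot: [-3.142, -0.0, -2.832]
force: [0.7, 0.2, -0.0]
grip_width: 0.0555
finger_force: 0.0
clock: 14.2
position: [0.5618, 0.0891, 0.3334]
tool_rot: [-3.142, 0.0, -2.832]
force: [0.4, -0.1, -0.2]
grip_width: 0.0554
finger_force: 0.0
clock: 14.7
position: [0.4618, 0.0893, 0.3323]
tool_rot: [3.141, 0.002, -2.831]
force: [0.7, 0.3, -0.1]
grip_width: -0.0001
finger_force: 0.0
[0.46180242 0.08932213 0.33227789] [ 0.6965251   0.33769004 -0.07115478]
-0.002 [1.70681325 0.32518128] tip [[292.4, 148.3], [281.7, 143.1], [264.3, 179.6]] w [[210.9, 229.9], [217.7, 271.1]]
0 [1.84074398 0.33006139] tip [[290.1, 150.7], [279.4, 145.4], [263.6, 180.2]] w [[211.4, 236.7], [217.8, 272.7]]
0.002 [1.96750123 0.33103372] tip [[287.9, 153.2], [277.3, 147.9], [262.9, 180.7]] w [[212.0, 242.2], [217.9, 274.3]]
0.004 [2.08988269 0.32858847] tip [[285.9, 155.9], [275.3, 150.6], [262.2, 181.3]] w [[212.6, 246.7], [218.0, 275.8]]
```

View pics/s5c.png

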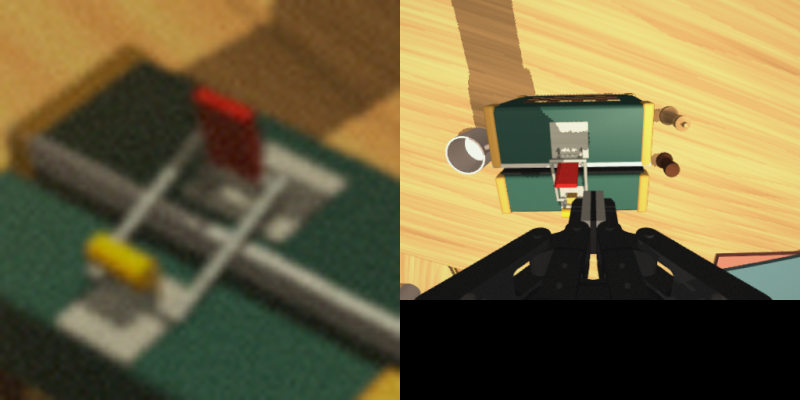

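Run:
```python
from model import *
p=np.load('p.npy');y0=0
print('start',np.round(W(p,[.022,y0,.222])*100,2),'now',bot.observe()['position']*100)
S=W(p,[.022,y0,.222])[0]
for th in [1.9,1.75,1.6,1.45,1.3,1.15,1.0,.9,.8,.7,.6,.5,.4,.3,.2]:
    r=.045+.006*(1.9-th)/1.7
    C=PIV+Ry(th)@[-r,0,.003]
    x=C[0]
    if th>np.pi/2: x=(PIV+Ry(th)@[-.055,0,.003])[0]
    T=W(p,[x+.011,y0,C[2]])[0]
    print(th,np.round((T-S)*100,2),np.round(T,4))
```

```text
start [[53.15  7.78 22.2 ]] now [46.28747505  8.92916019 33.17673479]
1.9 [-1.18 -0.38  0.36] [0.5197 0.074  0.2256]
1.75 [-1.93 -0.61  0.63] [0.5123 0.0716 0.2283]
1.6 [-2.71 -0.86  0.8 ] [0.5045 0.0692 0.23  ]
1.45 [-3.4  -1.08  0.86] [0.4976 0.067  0.2306]
1.3 [-4.07 -1.3   0.82] [0.4908 0.0648 0.2302]
1.15 [-4.74 -1.51  0.67] [0.4842 0.0627 0.2287]
1.0 [-5.38 -1.71  0.42] [0.4777 0.0606 0.2262]
0.9 [-5.79 -1.85  0.19] [0.4736 0.0593 0.2239]
0.8 [-6.18 -1.97 -0.08] [0.4697 0.0581 0.2212]
0.7 [-6.55 -2.09 -0.4 ] [0.4661 0.0569 0.218 ]
0.6 [-6.88 -2.19 -0.75] [0.4627 0.0559 0.2145]
0.5 [-7.18 -2.29 -1.14] [0.4597 0.0549 0.2106]
0.4 [-7.45 -2.37 -1.57] [0.4571 0.0541 0.2063]
0.3 [-7.67 -2.44 -2.02] [0.4548 0.0533 0.2018]
0.2 [-7.85 -2.5  -2.49] [0.453  0.0528 0.1971]
```

```bash
python3 -m crank '{"travel":[[3.5,-0.6,0],[7,-1.15,0],[7,-1.15,-3],[7,-1.15,-7],[7,-1.15,-7]],"turn":[[0,0,0],[0,0,0],[0,0,0],[0,0,0],[0,0,0]],"gripper":[1,1,1,1,1]}'; python3 -m crank '{"travel":[[0,0,-2],[0,0,-4],[0,0,-4],[0,0,-4],[0,0,-4]],"turn":[[0,0,0],[0,0,0],[0,0,0],[0,0,0],[0,0,0]],"gripper":[1,1,1,1,1]}'
```

```text
clock: 15.3
position: [0.5308, 0.0772, 0.2571]
tool_rot: [3.142, -0.007, -2.832]
force: [0.1, 0.8, 0.1]
grip_width: 0.0004
finger_force: 0.0
clock: 15.8
position: [0.533, 0.0778, 0.2229]
tool_rot: [-3.141, 0.002, -2.832]
force: [1.0, -0.5, 1.4]
grip_width: 0.0001
finger_force: 0.0
```

```bash
python3 -m crank '{"travel":[[-0.6,-0.2,0.2],[-1.2,-0.4,0.4],[-1.6,-0.5,0.5],[-2,-0.6,0.6],[-2,-0.6,0.6]],"turn":[[0,0,0],[0,0,0],[0,0,0],[0,0,0],[0,0,0]],"gripper":[1,1,1,1,1]}'; python3 -m crank '{"travel":[[-0.4,-0.13,0.1],[-0.8,-0.25,0.2],[-1.1,-0.35,0.22],[-1.45,-0.47,0.25],[-1.45,-0.47,0.25]],"turn":[[0,0,0],[0,0,0],[0,0,0],[0,0,0],[0,0,0]],"gripper":[1,1,1,1,1]}'
```

```text
clock: 16.3
position: [0.5121, 0.0716, 0.2279]
tool_rot: [-3.141, 0.001, -2.832]
force: [2.7, 0.2, 2.1]
grip_width: -0.0004
finger_force: 1.0
clock: 16.8
position: [0.4975, 0.0671, 0.2297]
tool_rot: [3.142, 0.0, -2.832]
force: [3.7, 0.3, -2.7]
grip_width: -0.0
finger_force: 2.1
```

```bash
python3 -m crank '{"travel":[[-0.45,-0.15,0],[-0.9,-0.3,-0.08],[-1.35,-0.43,-0.19],[-1.7,-0.54,-0.3],[-2,-0.64,-0.44]],"turn":[[0,0,0],[0,0,0],[0,0,0],[0,0,0],[0,0,0]],"gripper":[1,1,1,1,1]}'
```

```text
clock: 17.3
position: [0.4781, 0.0609, 0.2255]
tool_rot: [-3.142, 0.001, -2.832]
force: [6.7, 1.5, -1.6]
grip_width: 0.0003
finger_force: 2.9
```

```bash
python3 -m crank '{"travel":[[-0.2,-0.07,-0.1],[-0.4,-0.14,-0.23],[-0.8,-0.26,-0.5],[-1.0,-0.32,-0.65],[-1.15,-0.37,-0.82]],"turn":[[0,0,0],[0,0,0],[0,0,0],[0,0,0],[0,0,0]],"gripper":[1,1,1,1,1]}'; python3 -c "
from h import *
o=bot.observe();print(o['force'],o['position'])"
```

```text
clock: 17.8
position: [0.4662, 0.0571, 0.2172]
tool_rot: [3.142, 0.0, -2.832]
force: [3.1, 0.9, 2.6]
grip_width: -0.0
finger_force: 1.9
[3.09113101 0.88990839 2.57087827] [0.46616601 0.05706837 0.21724746]
```

```bash
python3 -m crank '{"travel":[[-0.17,-0.05,-0.17],[-0.33,-0.1,-0.35],[-0.5,-0.15,-0.55],[-0.64,-0.2,-0.74],[-0.64,-0.2,-0.74]],"turn":[[0,0,0],[0,0,0],[0,0,0],[0,0,0],[0,0,0]],"gripper":[1,1,1,1,1]}'; python3 -m crank '{"travel":[[-0.13,-0.04,-0.2],[-0.27,-0.08,-0.43],[-0.38,-0.11,-0.65],[-0.5,-0.15,-0.88],[-0.5,-0.15,-0.88]],"turn":[[0,0,0],[0,0,0],[0,0,0],[0,0,0],[0,0,0]],"gripper":[1,1,1,1,1]}'
```

```text
clock: 18.3
position: [0.4591, 0.0548, 0.2094]
tool_rot: [3.142, -0.001, -2.832]
force: [0.3, 0.3, 0.1]
grip_width: -0.0004
finger_force: 0.0
clock: 18.8
position: [0.4544, 0.0533, 0.2007]
tool_rot: [-3.142, -0.001, -2.832]
force: [-0.1, 0.3, -0.9]
grip_width: 0.0002
finger_force: 0.0
```

```bash
python3 -m crank '{"travel":[[0,0,3],[0,0,7],[0,0,11],[-4,-2,13],[-8,-4,13]],"turn":[[0,0,0],[0,0,0],[0,0,0],[0,0,0],[0,0,0]],"gripper":[1,1,1,1,1]}'
python3 - <<'E'
from model import *
f=grab('side','s6');t=grab('wrist','w6')
p=np.load('p.npy');far=lambda X,a:(Ry(a)@np.array(X,float).T).T
print('far outer corners side px, shell .056/.03/0:',[np.round(proj(f,W(p,far([[.067,.11,.17]],a))),1).tolist() for a in(.056,.03,0)])
a=cv2.resize(f['pixels'][130:230,215:345,::-1],(520,400),interpolation=cv2.INTER_CUBIC)
b=cv2.resize(t['pixels'][:,100:400,::-1],(280,358),interpolation=cv2.INTER_AREA)
cv2.imwrite('pics/s6c.png',np.hstack([a,cv2.copyMakeBorder(b,0,42,0,0,0)]))
E
```

```text
clock: 19.3
position: [0.3748, 0.0132, 0.3329]
tool_rot: [-3.141, 0.003, -2.832]
force: [0.5, -0.3, 0.6]
grip_width: 0.0004
finger_force: 0.0
far outer corners side px, shell .056/.03/0: [[[302.8, 225.0]], [[304.3, 222.9]], [[306.1, 220.6]]]
```

View pics/s6c.png

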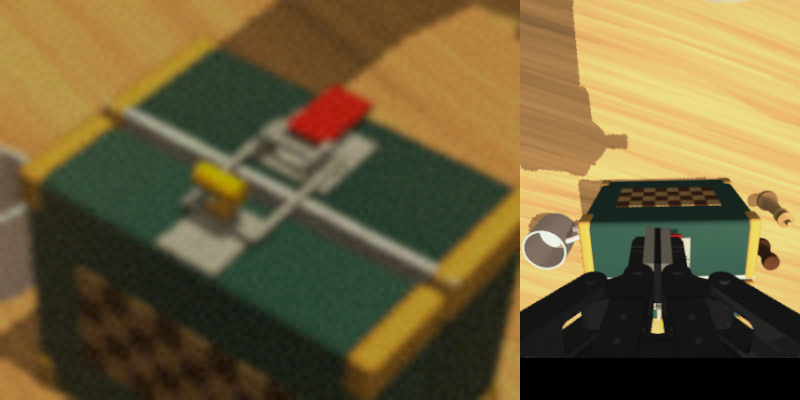

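Run:
```python
from model import *
f=load('s6');p=np.load('p.npy')
for th in(0,.15,.3,.45):
  print(th,[np.round((proj(f,W(p,PIV+Ry(th)@[-.055,y,.003]))[0]-[215,130])*4).tolist() for y in(.013,-.013)])
print(bot.job_done())
```

```text
0 [[375.0, 98.0], [334.0, 78.0]]
0.15 [[375.0, 86.0], [334.0, 67.0]]
0.3 [[374.0, 76.0], [333.0, 57.0]]
0.45 [[371.0, 67.0], [330.0, 48.0]]
the job is handed in; nothing more can be done
None
```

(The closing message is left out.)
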